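Line up the varnish jars and hold the extraction gate at half

TASK

Take the two lidded jars from the grey board and stand them upright on the airing shelf, between its battens, side by side with the jar already there so that the three make one neat row with gaps no wider than a finger. Only then slide the sprung gate on top of the extraction box to half open, pointer at the longer middle tick, and finish while still holding it there against its spring. Leave the small tin and the little wooden block on the board where they are.

Things in the scene. Friction and masses are not known exactly. Their poses are not given: they have to be found in the camera images.
- unit: Fixed extraction unit: plywood airing shelf in front (robot side), grey metal box behind. Origin on the bench below the box's front face, mid-width. x points from shelf to box, y left along the shelf, z up; yaw varies. Shelf: x -150..0, y +-150 mm, top at 25 mm. Box: x 0..130, y +-150 mm, top at 90 mm, the slide gate on top. A pipe elbow behind it, 75 mm high, reaches x 195.
- row_mid (a point): Middle of the jar lane on the shelf's top surface (unit frame -80, 0, 25 mm), axes as the unit. The lane runs the shelf's whole length along y, 70 mm wide between two dark battens 5 mm high and 8 mm wide (at x +-39 mm from here).
- gate (a joint): Travel of the slide gate in m: 0 shut (start), 0.05 half, 0.10 fully open. It slides along the unit's +y (left seen from the robot). A spring pushes it shut: 3 N when shut, rising evenly by 1.2 N per cm to 9 N at half and 15 N at full; let go, it runs shut.
- gate_handle (a point): Middle of the gate's upright aluminium tab. The tab is 14 mm thick along the sliding direction (y), 24 mm wide (x); its top is 20 mm above this point, the flat steel blade's surface 25 mm below. Two guide rails, 7 mm high, run on the box top 39 mm either side (x) of the tab. Axes as the unit; moves with the gate.
- half_mark (a point): Where point gate_handle lies with the gate exactly half open (50 mm along the unit's y from shut). On the box top, on the robot's side of the gate, three white ticks mark shut, half (the longer middle one) and full; the tab's thin white pointer lines up with them.
- board: Fixed grey board, 250 x 250 x 8 mm, on the bench beside the unit (left or right of it). The two loose jars stand on it. Origin: centre of its underside, bench level.
- jar_a: Lidded glass jar with paper label and aluminium lid, 48 mm diameter, 75 mm tall, 120 to 220 g, standing on the board at the start. The body is cylindrical from 5 to 42 mm height, then shoulders in to a neck 38 mm wide below the lid; the lid (43 mm diameter) is the top 16 mm and stays on. Origin: centre of its underside, z up.
- jar_b: As jar_a, the second jar standing on the board.
- jar_c: As jar_a, already standing in the lane of the airing shelf, anywhere along it.
- tin: Bystander: small flat steel tin, 34 mm diameter, 22 mm tall, lying on the grey board between the two jars' places. Origin: centre of its underside.
- block: Bystander: small dark wooden block, 30 x 30 x 22 mm, on the grey board near the tin. Origin: centre of its underside.
Things that resemble listed ones, but are neither listed nor needed, are in the scene too. Leave any blue look-alike of the jar_b alone. Leave any red look-alike of the jar_c alone.

How it is judged:
By the outcome, as a careful person would: the job done as asked, in the order asked, and still so for the second after the job is handed in, while the arm keeps its last pose, push and grip.
It also fails if it takes over 64 s, if anything falls off the work surface, if the arm or the gripper's body presses on something with over 40 N, if the wrist force passes 120 N, or if a joint passes its speed limit or range.

ROBOT

A 6-joint arm with a two-finger parallel gripper is mounted at the origin on the work surface. World frame = base frame: x ahead of the robot, y to its left, z up, the work surface at z = 0. Lengths are in m, angles in rad, forces in N, time in s.
With the tool pointing down it reaches from about 0.3 to 0.775 m from the base axis. Payload 14.6 kg.
Tool frame: the origin (TCP) lies on the centre line of the jaws, within the pads' length; the fingertips stand ahead of it and the grasp point (between the pads) lies 5 mm behind it (env.tips_ahead is the z of the fingertips in the tool frame, in m); z points along the fingers, y is the line along which they close (so a half turn about z gives the same grasp; the last joint's range is limited). The gripper opens to 85 mm and grips with 20 to 120 N. Pads are 22 mm wide; open, the fingers measure 114 mm over their backs; the gripper's body (76 mm by 85 mm) begins 54 mm behind the grasp point. The pads swing forward as they close: fully open they stand 13 mm farther back than shut.
Start: joints at [-0.067, 0.3, 1.521, -0, 1.321, -0.067], TCP at [0.55, -0, 0.245] pointing down, gripper open.
Joint ranges: [-3.03, 3.03], [-0.79, 2.21], [0.23, 2.52], [-1.04, 4.18], [0, 3.07], [-2.55, 2.55]. Speed limits (rad/s): [2.22, 2.22, 2.57, 3.14, 3.14, 3.14].

INTERFACE

Orientations are given as a unit quaternion [x, y, z, w].
In Python, from bench import telemetry, vision, hand_in, env gives the robot as it stands.
- The arm moves only by the tool step_arm, never from a script. Its argument "motion" is a list of rows, each a list of 7 numbers: the gripper's target within -1 to 1 (fully open at 1, half-way at 0, shut at -1), then the shift along the world's x, y, z in m, then the turn, a rotation vector about the world's x, y, z in degrees. In form: [[fingers, dx, dy, dz, ax, ay, az], ...]. A call has 1 to 5 rows; each row is the pose to reach, as a shift and turn from the pose commanded when the call began; what a row does not reach only later rows make up. A row lasts 1/8 s, in which the tool goes at most 62.5 mm and 10.7 degrees, less where a joint would pass 70% of its speed; a pose out of reach is approached as far as the arm can. A call with a gripper value outside its range is refused whole. The fingers move at their own pace and stop on an object; the grip force is fixed at half the most. Time passes only in rows, so rows that repeat a pose let the fingers close. It gives the time, the measured TCP pose, the force, the opening and the grip force at its end, in the units of the state.
- telemetry.read_state(): the state, without advancing time (a new reading comes with each control period).
- vision.get_image(name): name is "scene" or "side" or "wrist"; returns a dict with "img" (384x512x3 uint8, red, green, blue), "fov_y" (degrees; the focal length in pixels is half the picture's height over the tangent of half this angle, whatever the lens; pixels are square), "cx", "cy" (the principal point, pixels), "xyz" and "rotation" of the camera in the world. Camera axes: x right, y up, looking along -z (the intrinsics and any distortion apply to the point x, -y, -z); pixel columns grow to the right and rows downward; lengths in m; the calibration is good to about 2 mm. The wrist camera is an equidistant fisheye: a pixel r from the principal point sees the ray r / f radians off the axis. A picture is of the moment at which its call begins. There is no depth.
- hand_in(): hands the job in; it is judged then, once.
The state is a dict: "time": time; "qpos": joint angles; "joint_vel": joint speeds; "effort": joint torques, N m; "eef_pos": TCP position; "tcp_rot": TCP orientation; "force": force on the tool from outside, world axes, zero at the start; "torque": the same for the moment, N m; "opening": finger opening in m; "grasp_force": force on a finger pad.
Only numpy, scipy, OpenCV 4.12 (cv2) and the standard library are available. Lean on these libraries where they do the work, as an engineer would, in place of code of your own. Each camera call takes 0.05 s, during which the arm holds its last target. There are 200 camera calls.

## Working session

There is one attempt and no reset: what is moved stays moved. The work goes in short steps, Python scripts to look and compute and a tool call to move; the robot and the scene stay as the last step left them, time stands still between calls to the robot, and variables do not carry over. Pictures are saved under pics/ and viewed, at most 13 in all, crops included, and the job is handed in when it is done.

Besides the shell and the picture viewer there is one more tool, called after "Call:" as name([rows], argument=value, ...), one row to a line, values as JSON. step_arm: Moves the arm, as the interface text tells. Its arguments: {"type":"object","properties":{"motion":{"type":"array"}},"required":["motion"]}

```bash
mkdir -p pics; ls
cat > h.py <<'E'
import numpy as np, cv2
from scipy.spatial.transform import Rotation as R
from bench import telemetry, vision, hand_in, env
def grab(n):
    im=vision.get_image(n); return im
def rot(im):
    r=np.array(im["rotation"],float)
    return r if r.shape==(3,3) else R.from_quat(r).as_matrix()
def ray(im,u,v,fish=False):
    h=im["img"].shape[0]; f=h/2/np.tan(np.radians(im["fov_y"])/2)
    a=np.array([(u-im["cx"])/f,(v-im["cy"])/f])
    if fish:
        t=np.hypot(*a); s=np.sin(t)/t if t>1e-9 else 1; d=np.array([a[0]*s,-a[1]*s,-np.cos(t)])
    else: d=np.array([a[0],-a[1],-1.])
    return np.array(im["xyz"]),rot(im)@d
def onz(im,u,v,z,fish=False):
    o,d=ray(im,u,v,fish); return o+d*(z-o[2])/d[2]
def proj(im,p,fish=False):
    h=im["img"].shape[0]; f=h/2/np.tan(np.radians(im["fov_y"])/2)
    c=rot(im).T@(np.array(p)-np.array(im["xyz"])); x,y,z=c[0],-c[1],-c[2]
    r=np.hypot(x,y); 
    k=(np.arctan2(r,z)/r if fish else 1/z)*f
    return np.array([im["cx"]+k*x,im["cy"]+k*y])
E
python3 - <<'E'
from h import *
import pickle
d={}
for n in("scene","side","wrist"):
    im=grab(n); d[n]=im; cv2.imwrite(f"pics/{n}0.png",im["img"][...,::-1])
    print(n,{k:np.round(v,4).tolist() if not isinstance(v,str) else v for k,v in im.items() if k!="img"})
pickle.dump(d,open("im0.pkl","wb"))
a=np.hstack([d["scene"]["img"],d["side"]["img"]])
print(env.tips_ahead, telemetry.read_state())
E
```

```text
pics
scene {'fov_y': 57.4049, 'cx': 247.0952, 'cy': 185.0149, 'xyz': [1.0706, 0.4506, 0.5328], 'rotation': [0.1977, 0.4553, 0.7883, 0.3636]}
side {'fov_y': 49.9377, 'cx': 251.6324, 'cy': 191.1409, 'xyz': [0.0641, -0.4741, 0.684], 'rotation': [0.3736, -0.1522, -0.3443, 0.8477]}
wrist {'fov_y': 65.7065, 'cx': 257.0703, 'cy': 188.0537, 'xyz': [0.5495, 0.0826, 0.3734], 'rotation': [-0.1617, 0.0012, -0.0005, 0.9868]}
0.014 {'time': 0.15, 'qpos': array([-6.66165525e-02,  3.00311843e-01,  1.52141620e+00,  1.48879734e-05,
        1.32069295e+00, -6.65859364e-02]), 'joint_vel': array([-0.00071876, -0.00299114, -0.00216208,  0.00032308,  0.00140339,
       -0.00030071]), 'effort': array([ 1.15317634e-03, -5.43663168e+01, -3.61884356e+01, -9.07762978e-05,
        3.16729136e-03,  4.75633647e-05]), 'eef_pos': array([5.49843789e-01, 1.72101476e-06, 2.44878426e-01]), 'tcp_rot': array([ 7.07118850e-01,  7.07094591e-01, -2.67295271e-04, -3.16452622e-04]), 'force': array([ 0.70881353, -0.91230434, -0.26694366]), 'torque': array([-0.02208246,  0.00969405, -0.03714484]), 'grasp_force': 0.0, 'opening': 0.08531771345631972}
```

View pics/scene0.png

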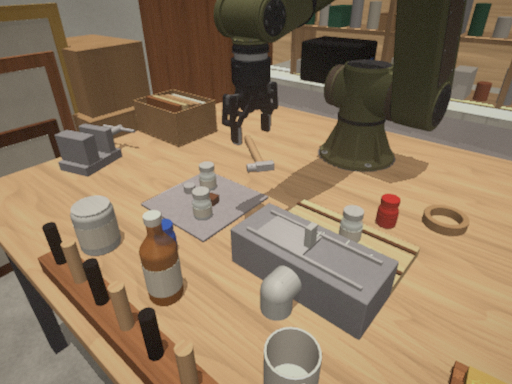

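View pics/wrist0.png

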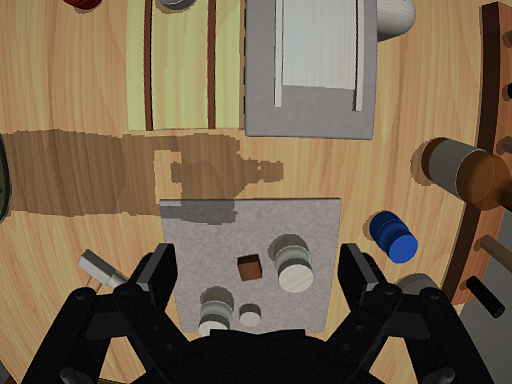

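View pics/side0.png

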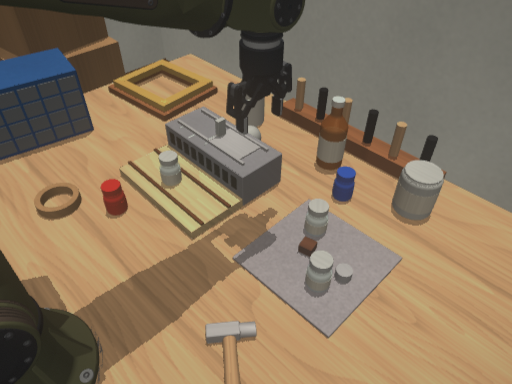

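Scene picture: loose jars at (207,176) and (202,203) on the grey board, jar_c at (352,225) on the shelf, and the gate tab at (311,235). The red jar (388,211) and the blue jar (168,235) stand on the bench, so they are the look-alikes to leave. Side picture: jars at (317,218) and (320,270), jar_c at (170,167), red at (114,197), blue at (344,184), tab at (221,125). One enlarged crop next, to confirm this and read the pixels.

Run:
```python
from h import *
import pickle
d=pickle.load(open("im0.pkl","rb"))
def crop(n,x,y,w,h,W,H):
    c=cv2.resize(d[n]["img"][y:y+h,x:x+w],(W,H),interpolation=cv2.INTER_CUBIC)
    s=W/w
    for k in range((x//10+1)*10,x+w,10):
        cv2.line(c,(int((k-x)*s),0),(int((k-x)*s),4 if k%50 else 12),(255,0,0),1)
    for k in range((y//10+1)*10,y+h,10):
        cv2.line(c,(0,int((k-y)*s)),(4 if k%50 else 12,int((k-y)*s)),(255,0,0),1)
    return c
A=np.hstack([crop("side",110,100,175,131,400,300),crop("side",230,190,175,131,400,300)])
B=np.hstack([crop("scene",225,190,200,150,400,300),crop("scene",140,150,133,100,400,300)])
cv2.imwrite("pics/c1.png",np.vstack([A,B])[...,::-1])
```

```text
(no output)
```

View pics/c1.png

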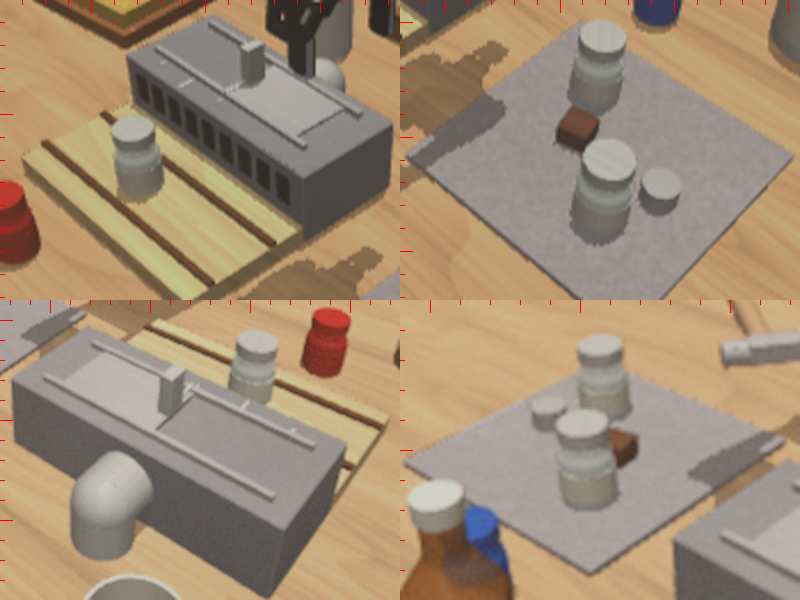

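The crop confirms them: two clear jars with silver lids on the board, the far one with its lid at side (318,206) and the near one at (321,259). Jar_c is in the lane with its lid at side (168,157). The red and blue jars are outside the board and shelf.

Run:
```python
from h import *
import pickle
d=pickle.load(open("im0.pkl","rb"));S,C=d["side"],d["scene"]
def tri(a,b):
    (o,u),(p,v)=ray(S,*a),ray(C,*b); u/=np.linalg.norm(u);v/=np.linalg.norm(v)
    t=np.linalg.lstsq(np.c_[u,-v],p-o,rcond=None)[0]; x,y=o+t[0]*u,p+t[1]*v
    return (x+y)/2,np.linalg.norm(x-y)
P=dict(jc=((168.2,156.9),(353.5,210.5),.1),jfar=((318.4,205.7),(206.5,165.3),.083),jnear=((321.4,259.1),(200.8,191.2),.083),
 swap1=((318.4,205.7),(200.8,191.2),.083),swap2=((321.4,259.1),(206.5,165.3),.083),
 tin=((344.2,270),(322.,0),.03),RB=((281.5,155.6),(231.5,230),.09),LB=((201.9,107.4),(362.5,304),.09),LF=((166.9,126.2),(397.5,263.5),.09),RF=((242.6,183.1),(270,203.5),.09),tab=((220.2,120.6),(311.5,226.5),.135))
B={}
for k,(a,b,z) in P.items():
    t=tri(a,b); print(k,t[0].round(4),round(t[1],4),onz(S,*a,z)[:2].round(4),onz(C,*b,z)[:2].round(4))
    B[k]=(onz(S,*a,z)[:2]+onz(C,*b,z)[:2])/2
e1=B["LF"]-B["RF"];e2=B["LB"]-B["RB"];e3=B["RB"]-B["RF"];e4=B["LB"]-B["LF"]
for e in(e1,e2,e3,e4): print(np.linalg.norm(e).round(4),np.degrees(np.arctan2(e[1],e[0])).round(2))
```

```text
jc [0.4557 0.2064 0.097 ] 0.0016 [0.454 0.202] [0.459  0.2084]
jfar [ 0.5497 -0.1555  0.1277] 0.0066 [ 0.5917 -0.132 ] [ 0.4906 -0.2187]
jnear [ 0.5309 -0.2013  0.0231] 0.0062 [ 0.4863 -0.2242] [ 0.5956 -0.1273]
swap1 [ 0.5934 -0.1305  0.0807] 0.0007 [ 0.5917 -0.132 ] [ 0.5956 -0.1273]
swap2 [ 0.4876 -0.2229  0.0805] 0.001 [ 0.4863 -0.2242] [ 0.4906 -0.2187]
tin [ 0.125  -0.2795  0.4842] 0.3006 [ 0.5344 -0.2499] [-7.6891 -4.7007]
RB [0.6611 0.0375 0.0836] 0.0016 [0.6552 0.0315] [0.6665 0.044 ]
LB [0.6637 0.3325 0.0852] 0.0084 [0.6579 0.331 ] [0.6719 0.3312]
LF [0.5405 0.3354 0.082 ] 0.0042 [0.5345 0.3219] [0.5476 0.3386]
RF [0.5286 0.034  0.0799] 0.004 [0.522  0.0239] [0.5391 0.0445]
tab [0.6058 0.192  0.1351] 0.0012 [0.6061 0.1915] [0.6051 0.1924]
0.2962 87.96
0.2934 89.21
0.1304 1.56
0.1239 0.4
```

Run:
```python
from h import *
import pickle
d=pickle.load(open("im0.pkl","rb"));S,C,W=d["side"],d["scene"],d["wrist"]
print("far lid w",onz(W,296,279,.083,True)[:2].round(4))
print("block w",onz(W,250,265,.03,True)[:2].round(4),"s",onz(S,307.5,243,.03)[:2].round(4))
print("tin w",onz(W,250,311,.03,True)[:2].round(4),"s",onz(S,344.2,270,.03)[:2].round(4))
print("box RF,RB w",onz(W,246.5,137.5,.09,True)[:2].round(4),onz(W,373.5,139,.09,True)[:2].round(4))
print("board corners",[onz(W,u,v,.008,True)[:2].round(3).tolist() for u,v in((161,199),(341,198))])
for n,p in (("far",(.5934,-.1305,.083)),("near",(.4876,-.2229,.083))): print(n,proj(W,p,True).round(1))
```

```text
far lid w [ 0.5951 -0.1303]
block w [ 0.5387 -0.1442] s [ 0.5358 -0.1558]
tin w [ 0.5375 -0.23  ] s [ 0.5344 -0.2499]
box RF,RB w [0.5386 0.0384] [0.6664 0.0394]
board corners [[0.417, -0.056], [0.662, -0.055]]
far [294.6 279.2]
near [212.8 331.4]
```

Call:
step_arm([
  [1, 0.015, -0.04, -0.02, 0, 0, -10],
  [1, 0.03, -0.08, -0.04, 0, 0, -20],
  [1, 0.045, -0.12, -0.06, 0, 0, -30],
  [1, 0.045, -0.13, -0.075, 0, 0, -40],
  [1, 0.045, -0.13, -0.085, 0, 0, -50],
])

```text
time: 0.78
eef_pos: [0.5946, -0.131, 0.1589]
tcp_rot: [0.941, 0.339, -0.001, -0.0]
force: [-0.3, 0.4, -0.3]
opening: 0.0854
grasp_force: 0.0
```

Call:
step_arm([
  [1, 0, 0, 0, 0, 0, -10],
  [1, 0, 0, 0, 0, 0, -20],
  [1, 0, 0, 0, 0, 0, -20],
  [1, 0, 0, 0, 0, 0, -20],
])

```text
time: 1.27
eef_pos: [0.5949, -0.13, 0.1602]
tcp_rot: [0.984, 0.176, -0.0, -0.0]
force: [0.3, -0.6, -0.3]
opening: 0.0855
grasp_force: 0.0
```

Run:
```python
from h import *
W=grab("wrist"); cv2.imwrite("pics/w1.png",W["img"][...,::-1])
s=telemetry.read_state();print(s["eef_pos"],R.from_quat(s["tcp_rot"]).as_matrix().round(3).tolist(),W["xyz"])
for p in ((.595,-.1305,.083),(.488,-.2229,.083)): print(proj(W,p,True).round(1))
```

```text
[ 0.59496279 -0.12997955  0.16019331] [[0.939, 0.345, -0.0], [0.345, -0.939, 0.0], [-0.0, -0.0, -1.0]] [ 0.67163349 -0.10116958  0.28880298]
[258.8 203.8]
[309.8 329.1]
```

View pics/w1.png

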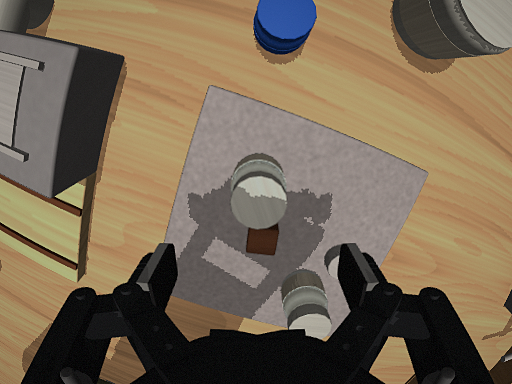

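The picture shows the jar lid at (260,201), within 3 px of the predicted (259,204). The block at (262,238) and the tin at (335,262) are clear of the fingers' line. Descending.

Call:
step_arm([
  [1, 0, 0, -0.05, 0, 0, 0],
  [1, 0, 0, -0.1, 0, 0, 0],
  [1, 0, 0, -0.124, 0, 0, 0],
  [1, 0, 0, -0.124, 0, 0, 0],
  [-1, 0, 0, -0.124, 0, 0, 0],
])

```text
time: 1.95
eef_pos: [0.5957, -0.1302, 0.0377]
tcp_rot: [0.985, 0.174, 0.001, 0.0]
force: [0.5, -0.2, 0.2]
opening: 0.0698
grasp_force: 0.0
```

Call:
step_arm([
  [-1, 0, 0, 0, 0, 0, 0],
  [-1, 0, 0, 0, 0, 0, 0],
  [-1, 0, 0, 0, 0, 0, 0],
  [-1, 0, 0, 0, 0, 0, 0],
])

```text
time: 2.45
eef_pos: [0.5957, -0.1302, 0.0381]
tcp_rot: [0.985, 0.174, 0.001, 0.001]
force: [-1.8, 0.1, 8.1]
opening: 0.0465
grasp_force: 61.3
```

Call:
step_arm([
  [-1, 0, 0, 0.05, 0, 0, 0],
  [-1, 0, 0, 0.1, 0, 0, 0],
  [-1, -0.02, 0.04, 0.16, 0, 0, 10],
  [-1, -0.05, 0.09, 0.16, 0, 0, 20],
  [-1, -0.08, 0.14, 0.16, 0, 0, 30],
])

```text
time: 3.08
eef_pos: [0.5142, 0.0112, 0.198]
tcp_rot: [0.905, 0.425, 0.001, 0.001]
force: [0.7, 1.0, -1.6]
opening: 0.0465
grasp_force: 62.4
```

Call:
step_arm([
  [-1, -0.03, 0.04, 0, 0, 0, 10],
  [-1, -0.058, 0.09, 0, 0, 0, 20],
  [-1, -0.058, 0.09, 0, 0, 0, 30],
  [-1, -0.058, 0.09, 0, 0, 0, 40],
  [-1, -0.058, 0.09, 0, 0, 0, 40],
])

```text
time: 3.7
eef_pos: [0.457, 0.1001, 0.1969]
tcp_rot: [0.707, 0.707, 0.0, 0.0]
force: [0.8, -0.1, -1.7]
opening: 0.0463
grasp_force: 62.4
```

Call:
step_arm([
  [-1, 0, 0, 0, 0, 0, 0],
  [-1, 0, 0, 0, 0, 0, 0],
])

```text
time: 3.95
eef_pos: [0.457, 0.0999, 0.1964]
tcp_rot: [0.708, 0.706, 0.0, 0.0]
force: [-0.0, 1.0, -1.5]
opening: 0.0462
grasp_force: 62.4
```

Run:
```python
from h import *
import pickle
W=grab("wrist");pickle.dump(W,open("w2.pkl","wb"));s=telemetry.read_state();print(s["eef_pos"],s["opening"],R.from_quat(s["tcp_rot"]).as_rotvec().round(3))
c=cv2.resize(W["img"][0:384],(800,600),interpolation=cv2.INTER_CUBIC)
cv2.imwrite("pics/w2.png",c[...,::-1])
```

```text
[0.45699522 0.09990149 0.196319  ] 0.04664141367412001 [-2.224 -2.219 -0.   ]
```

View pics/w2.png

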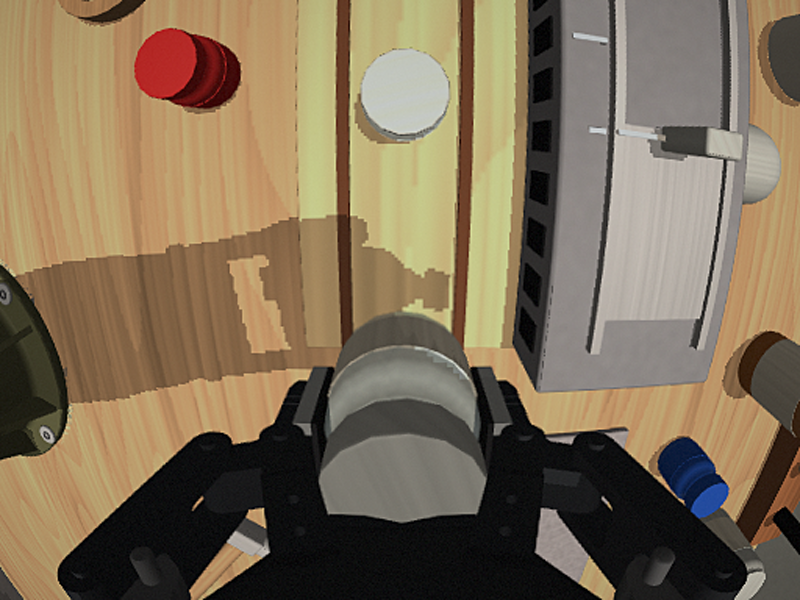

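The picture (scale 1.56) shows jar_c's lid at (405,94), the battens at x≈344 and 466, and the held jar's lid near (403,460). The gate pointer is at the shut tick (595,130), and the longer half tick is at (590,38).

Run:
```python
from h import *
import pickle
W=pickle.load(open("w2.pkl","rb"));k=1.5625
f=lambda u,v,z:onz(W,u/k,v/k,z,True).round(4)[:2]
# lid by mask
g=cv2.cvtColor(W["img"],cv2.COLOR_RGB2HSV);m=((g[...,1]<40)&(g[...,2]>150)).astype(np.uint8)
m[:, :225]=0;m[:,295:]=0;m[100:]=0
cs=max(cv2.findContours(m,0,1)[0],key=cv2.contourArea);(cx,cy),r=cv2.minEnclosingCircle(cs);print("lid",cx,cy,r,onz(W,cx,cy,.1,True)[:2].round(4),"man",f(405,94,.1))
for v in(40,94,200,300):print(v,"battens",f(338,v,.03),f(350.5,v,.03),f(459.5,v,.03),f(471.5,v,.03))
print("held lid",f(320,470,.241),f(485,470,.241),f(403,400,.241),f(403,521,.241))
print("ticks",f(590,38,.09),f(598,130,.09),"tabtop",f(740,145,.137))
print("box",f(538,391,.09),f(703,381,.09))
```

```text
lid 258.9095458984375 58.43515396118164 28.459041595458984 [0.4579 0.2076] man [0.4581 0.2062]
40 battens [0.417  0.2501] [0.4249 0.2497] [0.4926 0.2496] [0.5002 0.2499]
94 battens [0.4169 0.2146] [0.4247 0.2143] [0.4925 0.2141] [0.5001 0.2144]
200 battens [0.4155 0.1466] [0.4236 0.1464] [0.4932 0.1462] [0.5009 0.1463]
300 battens [0.4128 0.0788] [0.4214 0.0788] [0.4951 0.0786] [0.5033 0.0785]
held lid [0.4372 0.1106] [0.4759 0.1105] [0.4567 0.1306] [0.4566 0.0935]
ticks [0.5548 0.2435] [0.5596 0.1938] tabtop [0.6192 0.1941]
box [0.538  0.0413] [0.6619 0.0397]
```

Call:
step_arm([
  [-1, 0.0015, 0.0525, 0, 0, 0, 0],
  [-1, 0.0015, 0.0525, -0.04, 0, 0, 0],
  [-1, 0.0015, 0.0525, -0.09, 0, 0, 0],
  [-1, 0.0015, 0.0525, -0.125, 0, 0, 0],
  [-1, 0.0015, 0.0525, -0.135, 0, 0, 0],
])

```text
time: 4.62
eef_pos: [0.4577, 0.1522, 0.0597]
tcp_rot: [0.707, 0.707, -0.001, -0.001]
force: [0.4, -0.3, -2.0]
opening: 0.0459
grasp_force: 62.4
```

Call:
step_arm([
  [-1, 0, 0, -0.003, 0, 0, 0],
  [-1, 0, 0, -0.006, 0, 0, 0],
  [-1, 0, 0, -0.006, 0, 0, 0],
])

```text
time: 5.0
eef_pos: [0.4589, 0.1526, 0.056]
tcp_rot: [0.707, 0.707, 0.001, 0.0]
force: [1.0, 0.0, -1.1]
opening: 0.0464
grasp_force: 62.4
```

Nearly in contact, so go down 2 mm, then release.

Call:
step_arm([
  [-1, 0, 0, -0.002, 0, 0, 0],
  [-1, 0, 0, -0.002, 0, 0, 0],
])

```text
time: 5.25
eef_pos: [0.459, 0.1526, 0.055]
tcp_rot: [0.707, 0.707, 0.001, 0.0]
force: [-8.0, -2.5, 20.3]
opening: 0.0464
grasp_force: 64.5
```

Call:
step_arm([
  [1, 0, 0, 0, 0, 0, 0],
  [1, 0, 0, 0, 0, 0, 0],
  [1, 0, 0, 0, 0, 0, 0],
  [1, 0, 0, 0, 0, 0, 0],
  [1, 0, 0, 0, 0, 0, 0],
])

```text
time: 5.88
eef_pos: [0.4585, 0.1525, 0.0532]
tcp_rot: [0.707, 0.707, -0.0, -0.0]
force: [0.2, -0.1, -0.6]
opening: 0.0853
grasp_force: 0.0
```

Call:
step_arm([
  [1, 0, 0, 0.03, 0, 0, 0],
  [1, 0, 0, 0.09, 0, 0, 0],
  [1, 0, 0, 0.14, 0, 0, 0],
  [1, 0, -0.04, 0.14, 0, 0, 0],
  [1, 0, -0.055, 0.14, 0, 0, 0],
])

```text
time: 6.5
eef_pos: [0.4584, 0.0963, 0.1936]
tcp_rot: [0.707, 0.707, 0.0, 0.0]
force: [-0.2, -0.4, -1.2]
opening: 0.0856
grasp_force: 0.0
```

```bash
cat > lids.py <<'E'
from h import *
W=grab("wrist");s=telemetry.read_state();print(s["eef_pos"],s["opening"])
g=cv2.cvtColor(W["img"],cv2.COLOR_RGB2HSV);m=((g[...,1]<40)&(g[...,2]>150)).astype(np.uint8)
m=cv2.morphologyEx(m,cv2.MORPH_OPEN,np.ones((5,5)))
for c in cv2.findContours(m,0,1)[0]:
    if cv2.contourArea(c)>600:
        (cx,cy),(a,b),_=cv2.fitEllipse(c); print("lid?",round(cx,1),round(cy,1),round(a),round(b),onz(W,cx,cy,.1,True)[:2].round(4),onz(W,cx,cy,.083,True)[:2].round(4))
cv2.imwrite("pics/last.png",W["img"][...,::-1])
E
python3 lids.py
```

```text
[0.45838169 0.09556285 0.1931549 ] 0.085476549442662
lid? 257.8 125.3 54 55 [0.4583 0.1535] [0.4583 0.1516]
lid? 257.1 53.0 54 56 [0.4579 0.2078] [0.4579 0.21  ]
lid? 420.8 120.3 73 289 [0.5929 0.1628] [0.6032 0.1615]
```

The first jar stands at (0.458, 0.1535), 54 mm from jar_c, so the gap is about 6 mm. Now the second jar.

Call:
step_arm([
  [1, 0.005, -0.05, 0, 0, 0, -10],
  [1, 0.01, -0.1, 0, 0, 0, -20],
  [1, 0.015, -0.15, 0, 0, 0, -30],
  [1, 0.02, -0.2, 0, 0, 0, -40],
  [1, 0.025, -0.25, 0, 0, 0, -50],
])

```text
time: 7.18
eef_pos: [0.4836, -0.1536, 0.1927]
tcp_rot: [0.941, 0.339, -0.0, -0.0]
force: [1.6, 0.8, -0.0]
opening: 0.0856
grasp_force: 0.0
```

Call:
step_arm([
  [1, 0.005, -0.04, -0.01, 0, 0, -10],
  [1, 0.005, -0.07, -0.03, 0, 0, -20],
  [1, 0.005, -0.07, -0.03, 0, 0, -20],
  [1, 0.005, -0.07, -0.03, 0, 0, -20],
])

```text
time: 7.68
eef_pos: [0.4887, -0.2217, 0.1632]
tcp_rot: [0.985, 0.175, -0.0, -0.0]
force: [-0.2, -0.6, -0.3]
opening: 0.0851
grasp_force: 0.0
```

```bash
python3 lids.py; python3 -c "
from h import *
s=telemetry.read_state();print(R.from_quat(s['tcp_rot']).as_matrix()[:2,1])"
```

```text
[ 0.48886643 -0.2215404   0.16360269] 0.08530053835108278
lid? 304.0 142.1 34 35 [ 0.5449 -0.2332] [ 0.5431 -0.2367]
[ 0.34468321 -0.93871906]
```

View pics/last.png

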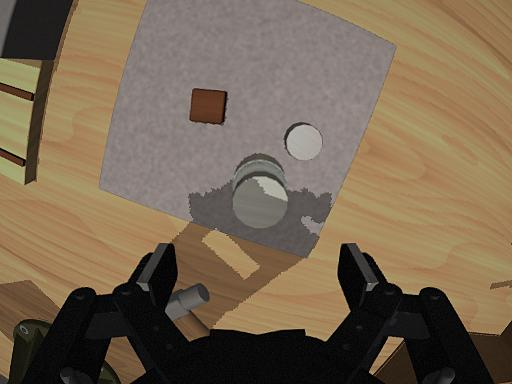

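The lid is at (260,202), the same place as for the first jar. The tin (304,142) and the block (208,105) are clear of the finger line. Descend and grip.

Call:
step_arm([
  [1, 0, 0, -0.05, 0, 0, 0],
  [1, 0, 0, -0.1, 0, 0, 0],
  [1, 0, 0, -0.126, 0, 0, 0],
  [1, 0, 0, -0.126, 0, 0, 0],
  [-1, 0, 0, -0.126, 0, 0, 0],
])

```text
time: 8.35
eef_pos: [0.4894, -0.2224, 0.0389]
tcp_rot: [0.985, 0.174, 0.001, 0.001]
force: [0.9, 0.8, -0.9]
opening: 0.0692
grasp_force: 0.0
```

Call:
step_arm([
  [-1, 0, 0, 0, 0, 0, 0],
  [-1, 0, 0, 0, 0, 0, 0],
  [-1, 0, 0, 0, 0, 0, 0],
  [-1, 0, 0, 0, 0, 0, 0],
])

```text
time: 8.85
eef_pos: [0.4892, -0.2227, 0.039]
tcp_rot: [0.985, 0.174, 0.001, 0.001]
force: [-2.2, 2.5, 9.8]
opening: 0.0461
grasp_force: 60.9
```

Call:
step_arm([
  [-1, 0, 0, 0.05, 0, 0, 0],
  [-1, 0, 0, 0.1, 0, 0, 0],
  [-1, 0, 0.04, 0.155, 0, 0, 10],
  [-1, -0.01, 0.09, 0.155, 0, 0, 20],
  [-1, -0.02, 0.14, 0.155, 0, 0, 30],
])

```text
time: 9.48
eef_pos: [0.4682, -0.0811, 0.1938]
tcp_rot: [0.905, 0.425, 0.001, 0.001]
force: [0.9, 0.4, -1.9]
opening: 0.0462
grasp_force: 62.7
```

Call:
step_arm([
  [-1, 0, 0.05, 0, 0, 0, 10],
  [-1, 0, 0.1, 0, 0, 0, 20],
  [-1, 0, 0.13, 0, 0, 0, 30],
  [-1, 0, 0.13, 0, 0, 0, 40],
  [-1, 0, 0.13, 0, 0, 0, 40],
])

```text
time: 10.1
eef_pos: [0.4685, 0.0478, 0.1929]
tcp_rot: [0.707, 0.707, 0.0, 0.0]
force: [-0.4, 0.3, -1.0]
opening: 0.046
grasp_force: 62.7
```

```bash
python3 lids.py
```

```text
[0.46848513 0.04744292 0.19276429] 0.046404350786632874
lid? 357.4 264.2 29 36 [ 0.56   -0.0185] [ 0.5671 -0.0299]
lid? 483.6 55.1 23 36 [0.6712 0.1813] [0.6868 0.1852]
lid? 244.2 61.2 54 57 [0.4585 0.1531] [0.4577 0.1548]
lid? 413.8 90.0 85 177 [0.5937 0.1386] [0.6033 0.1393]
lid? 243.3 7.0 17 56 [0.4578 0.1951] [0.4571 0.2001]
```

Call:
step_arm([
  [-1, -0.01, 0.0505, 0, 0, 0, 0],
  [-1, -0.01, 0.0505, -0.04, 0, 0, 0],
  [-1, -0.01, 0.0505, -0.09, 0, 0, 0],
  [-1, -0.01, 0.0505, -0.12, 0, 0, 0],
  [-1, -0.01, 0.0505, -0.13, 0, 0, 0],
])

```text
time: 10.78
eef_pos: [0.458, 0.0975, 0.0611]
tcp_rot: [0.709, 0.706, -0.001, -0.001]
force: [0.8, 0.0, -0.6]
opening: 0.0465
grasp_force: 62.6
```

Call:
step_arm([
  [-1, 0, 0, -0.003, 0, 0, 0],
  [-1, 0, 0, -0.006, 0, 0, 0],
  [-1, 0, 0, -0.006, 0, 0, 0],
])

```text
time: 11.15
eef_pos: [0.4589, 0.098, 0.0569]
tcp_rot: [0.707, 0.707, 0.0, 0.0]
force: [-0.9, 0.2, -1.4]
opening: 0.0462
grasp_force: 62.6
```

Call:
step_arm([
  [-1, 0, 0, -0.002, 0, 0, 0],
  [-1, 0, 0, -0.002, 0, 0, 0],
])

```text
time: 11.4
eef_pos: [0.459, 0.098, 0.056]
tcp_rot: [0.707, 0.707, 0.001, 0.0]
force: [-7.7, -2.7, 20.7]
opening: 0.0464
grasp_force: 65.1
```

Call:
step_arm([
  [1, 0, 0, 0, 0, 0, 0],
  [1, 0, 0, 0, 0, 0, 0],
  [1, 0, 0, 0, 0, 0, 0],
  [1, 0, 0, 0, 0, 0, 0],
  [1, 0, 0, 0, 0, 0, 0],
])

```text
time: 12.02
eef_pos: [0.4585, 0.098, 0.0542]
tcp_rot: [0.707, 0.707, -0.0, -0.0]
force: [0.8, -0.0, -0.7]
opening: 0.0857
grasp_force: 0.0
```

Call:
step_arm([
  [1, 0, 0, 0.03, 0, 0, 0],
  [1, 0, 0, 0.09, 0, 0, 0],
  [1, 0, 0, 0.15, 0, 0, 0],
  [1, 0.02, 0, 0.18, 0, 0, 0],
  [1, 0.02, 0, 0.18, 0, 0, 0],
])

```text
time: 12.65
eef_pos: [0.4797, 0.098, 0.2363]
tcp_rot: [0.707, 0.707, 0.002, 0.001]
force: [0.3, 0.3, -0.8]
opening: 0.085
grasp_force: 0.0
```

```bash
python3 lids.py
python3 - <<'E'
import cv2
a=cv2.imread("pics/last.png");cv2.imwrite("pics/w3.png",cv2.resize(a,(800,600),interpolation=cv2.INTER_CUBIC))
E
```

```text
[0.47862069 0.097959   0.23437866] 0.08573706261061825
lid? 233.6 121.8 44 46 [0.4585 0.1537] [0.4572 0.152 ]
lid? 232.3 61.3 45 47 [0.458 0.208] [0.4567 0.2097]
lid? 380.5 111.7 70 269 [0.5951 0.1665] [0.6025 0.1656]
```

View pics/w3.png

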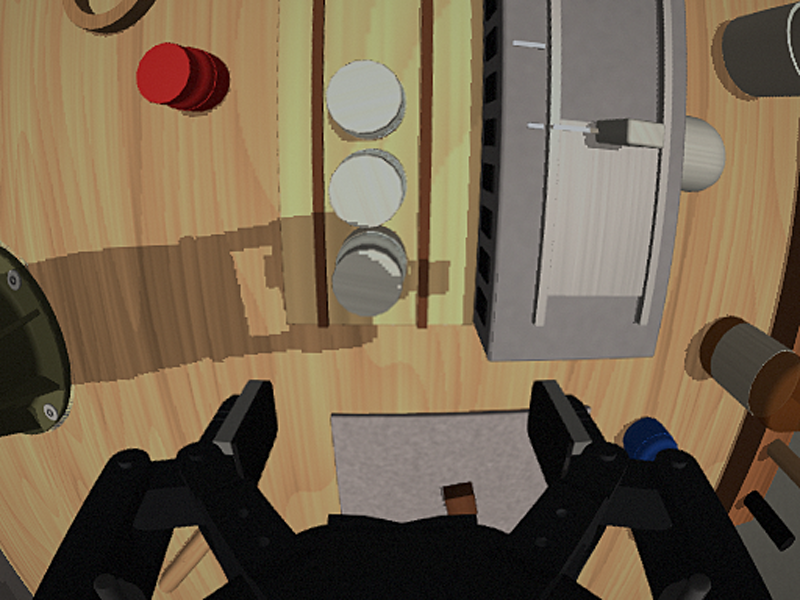

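The three lids stand in one row at (365,99), (367,189) and (369,281), all between the battens. The tab top is at (647,134), the shut tick at (536,127) and the half tick at (529,44).

Run:
```python
from h import *
W=grab("wrist");k=1.5625;f=lambda u,v,z:onz(W,u/k,v/k,z,True).round(4)[:2]
print("third lid",f(369,281,.1),"tab",f(647,134,.135),f(647,134,.14),"ticks",f(529,44,.09),f(536,127,.09),"pointer",f(575,127.5,.092))
```

```text
third lid [0.4584 0.1   ] tab [0.6076 0.1927] [0.6048 0.1925] ticks [0.5527 0.2432] [0.5573 0.1926] pointer [0.5815 0.194 ]
```

Call:
step_arm([
  [1, 0.03, 0.02, 0, 0, 0, 10],
  [1, 0.06, 0.04, 0, 0, 0, 20],
  [1, 0.09, 0.06, 0, 0, 0, 30],
  [1, 0.12, 0.08, 0, 0, 0, 40],
  [1, 0.1275, 0.0955, 0, 0, 0, 50],
])

```text
time: 13.38
eef_pos: [0.6063, 0.194, 0.2317]
tcp_rot: [0.339, 0.941, -0.001, -0.001]
force: [-0.4, -0.1, -0.5]
opening: 0.0854
grasp_force: 0.0
```

Call:
step_arm([
  [1, 0, 0, 0, 0, 0, 10],
  [1, 0, 0, 0, 0, 0, 20],
  [1, 0, 0, 0, 0, 0, 30],
  [1, 0, 0, -0.02, 0, 0, 40],
  [1, 0, 0, -0.034, 0, 0, 40],
])

```text
time: 14.0
eef_pos: [0.6051, 0.1934, 0.1978]
tcp_rot: [0.0, 1.0, -0.0, -0.002]
force: [0.1, -0.4, -0.3]
opening: 0.0855
grasp_force: 0.0
```

Call:
step_arm([
  [1, 0, 0, 0, 0, 0, 0],
  [1, 0, 0, 0, 0, 0, 0],
])

```text
time: 14.25
eef_pos: [0.6061, 0.1935, 0.2006]
tcp_rot: [0.001, 1.0, 0.0, 0.0]
force: [-0.0, 0.5, -0.1]
opening: 0.0852
grasp_force: 0.0
```

Run:
```python
from h import *
import pickle
W=grab("wrist");pickle.dump(W,open("w4.pkl","wb"));s=telemetry.read_state();print(s["eef_pos"],R.from_quat(s["tcp_rot"]).as_matrix()[:2,1],s["qpos"].round(2))
print(proj(W,(.606,.1925,.135),True))
cv2.imwrite("pics/w4.png",cv2.resize(W["img"],(800,600),interpolation=cv2.INTER_CUBIC)[...,::-1])
```

```text
[0.60617316 0.19354502 0.20085559] [0.00176118 0.99999843] [ 0.25  0.53  1.31 -0.    1.31 -1.32]
[255.17493217 211.31413834]
```

View pics/w4.png

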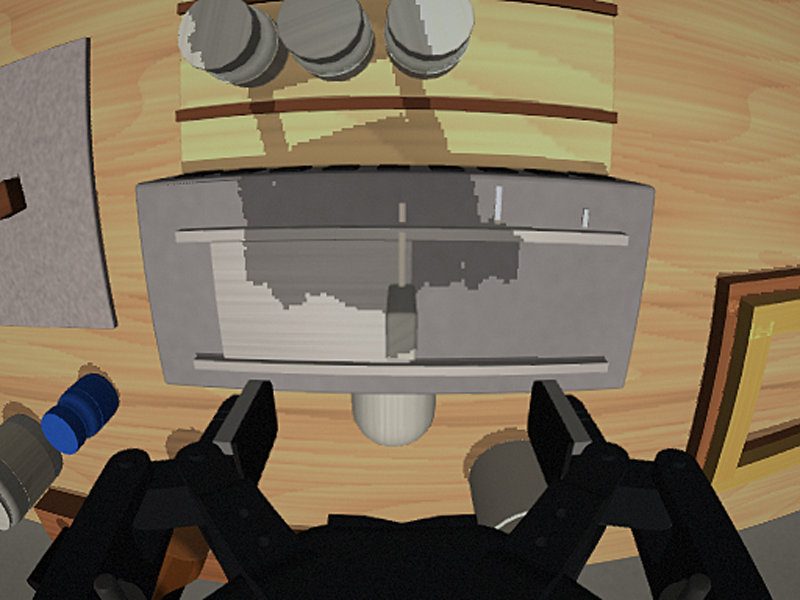

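Tab top centre at (401,335), shut tick (402,212), longer half tick (498,205), full tick (585,217). Pixel and prediction agree. Descend and grip the tab.

Call:
step_arm([
  [1, 0.001, 0.001, -0.04, 0, 0, 0],
  [1, 0.001, 0.001, -0.075, 0, 0, 0],
  [1, 0.001, 0.001, -0.085, 0, 0, 0],
  [1, 0.001, 0.001, -0.085, 0, 0, 0],
  [1, 0.001, 0.001, -0.085, 0, 0, 0],
])

```text
time: 14.92
eef_pos: [0.6077, 0.1947, 0.1171]
tcp_rot: [0.0, 1.0, 0.0, 0.001]
force: [0.7, 0.3, 0.6]
opening: 0.0859
grasp_force: 0.0
```

Call:
step_arm([
  [-1, 0, 0, 0, 0, 0, 0],
  [-1, 0, 0, 0, 0, 0, 0],
  [-1, 0, 0, 0, 0, 0, 0],
  [-1, 0, 0, 0, 0, 0, 0],
  [-1, 0, 0, 0, 0, 0, 0],
])

```text
time: 15.55
eef_pos: [0.607, 0.1942, 0.1155]
tcp_rot: [0.0, 1.0, -0.0, -0.0]
force: [-1.6, -2.8, 3.0]
opening: 0.0133
grasp_force: 58.5
```

Call:
step_arm([
  [-1, 0, 0, 0, 0, 0, 0],
  [-1, 0, 0, 0, 0, 0, 0],
])

```text
time: 15.8
eef_pos: [0.607, 0.1944, 0.1155]
tcp_rot: [0.0, 1.0, -0.0, 0.0]
force: [-2.5, -3.7, 5.3]
opening: 0.0133
grasp_force: 58.7
```

Call:
step_arm([
  [-1, 0, 0.015, 0, 0, 0, 0],
  [-1, 0, 0.03, 0, 0, 0, 0],
  [-1, 0, 0.044, 0, 0, 0, 0],
  [-1, 0, 0.049, 0, 0, 0, 0],
  [-1, 0, 0.049, 0, 0, 0, 0],
])

```text
time: 16.42
eef_pos: [0.6075, 0.2431, 0.1155]
tcp_rot: [0.0, 1.0, -0.0, 0.001]
force: [1.5, -8.3, 4.7]
opening: 0.0134
grasp_force: 58.8
```

Call:
step_arm([
  [-1, 0, 0, 0, 0, 0, 0],
  [-1, 0, 0, 0, 0, 0, 0],
])

```text
time: 16.68
eef_pos: [0.6075, 0.2427, 0.1155]
tcp_rot: [0.0, 1.0, -0.0, 0.0]
force: [1.4, -8.4, 3.8]
opening: 0.0134
grasp_force: 58.8
```

Run:
```python
from h import *
import pickle
W=grab("wrist");pickle.dump(W,open("w5.pkl","wb"));s=telemetry.read_state();print(s["eef_pos"],s["force"])
print([proj(W,(.556,y,.09),True).round(1).tolist() for y in(.193,.243)])
c=W["img"][100:260,150:363]
cv2.imwrite("pics/w5.png",cv2.resize(c,(799,600),interpolation=cv2.INTER_CUBIC)[...,::-1])
```

```text
[0.60748417 0.24268148 0.11549242] [ 1.56501864 -8.62947178  3.48898547]
[[165.2, 152.5], [256.9, 151.1]]
```

View pics/w5.png

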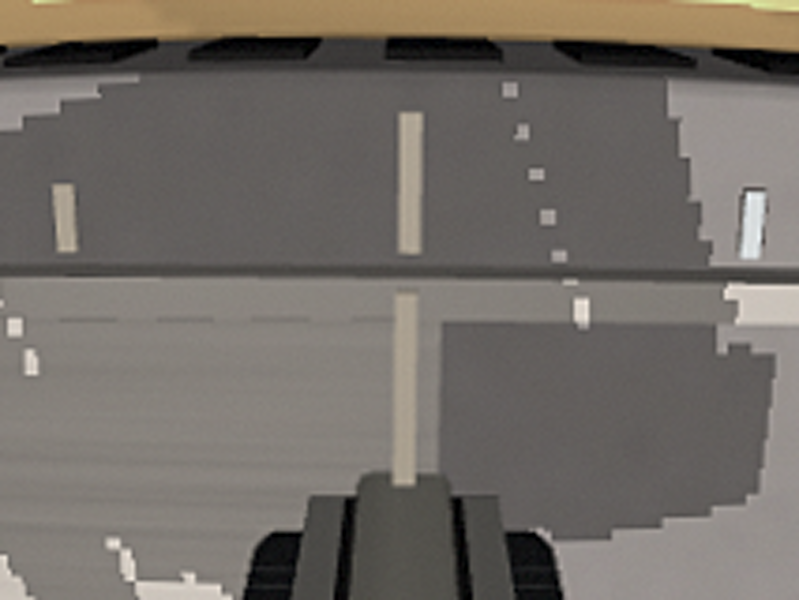

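The pointer is at x≈406.5 and the long middle tick at x≈410 (about 7 px/mm), so it is roughly 0.5 mm short. Trim by that, then check.

Call:
step_arm([
  [-1, 0, 0.0005, 0, 0, 0, 0],
  [-1, 0, 0.0005, 0, 0, 0, 0],
  [-1, 0, 0.0005, 0, 0, 0, 0],
  [-1, 0, 0.0005, 0, 0, 0, 0],
])

```text
time: 17.23
eef_pos: [0.6075, 0.2431, 0.1155]
tcp_rot: [0.0, 1.0, -0.0, 0.0]
force: [-0.4, -9.0, 4.3]
opening: 0.0134
grasp_force: 58.9
```

Run:
```python
from h import *
s=telemetry.read_state();print(s["eef_pos"],s["force"],s["grasp_force"])
W=grab("wrist")["img"].astype(float).sum(2)
for rows in((133,165),(180,215)):
    p=W[rows[0]:rows[1],250:268].mean(0);p=np.clip(p-np.percentile(p,50)-20,0,None);print(rows,(p*np.arange(250,268)).sum()/p.sum())
S=grab("side");m=cv2.cvtColor(S["img"],cv2.COLOR_RGB2HSV)
C=grab("scene");cv2.imwrite("pics/end.png",np.hstack([S["img"][90:320,90:420],C["img"][140:370,130:430]])[...,::-1])
```

```text
[0.60746717 0.24312697 0.11547176] [-0.35964096 -9.04600076  4.30750401] 58.92152667045593
(133, 165) 258.01847977152283
(180, 215) 257.5289399702332
```

View pics/end.png

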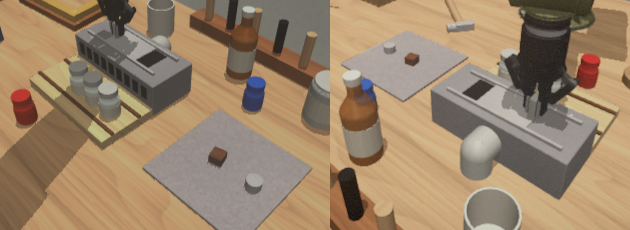

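The three jars stand in a row between the battens (side crop, around (78,75) to (108,100)), and the tin and block are still on the board. The pointer is within about 0.3 mm of the half tick, and the spring reads 9.0 N, as expected at half. Handing in.

```bash
python3 -c "
from bench import hand_in; print(hand_in())"
```

```text
the job is handed in; nothing more can be done
None
```

I handed the job in: both jars stand beside jar_c in one row with gaps of about 6 mm, the gate is still gripped at the half tick (spring reading 9.0 N), and the tin and block were left on the board; no verdict came back.

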